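Lock the cake stand's telescopic column at its low setting

TASK

The cake stand's column is caught on its red spring button at the top of the collar. Squeeze the button flush so that it slips inside the collar, slide the column fully down, turning it as needed until the button pops out through the collar's window, then let go. Do not force anything, and leave the onion, spice jar and timer where they are.

Things in the scene. Friction and masses are not known exactly. Their poses are not given: they have to be found in the camera images.
- stand: Fixed foot of the cake stand: wooden disc 132 mm across, 14 high, with an upright steel collar (tube) at its centre, outer diameter 37.4, inner 30.4, from its closed floor at z = 14 mm to a flat rim at z = 97. A window 14 wide, 18 high through the collar's wall, centred at z = 71, faces the stand's own -x only roughly: up to 0.35 rad off either way. Origin: centre of the disc's underside; z up.
- column: Loose aluminium tube, diameter 28, 110 long (0.16 kg), 5 mm brass stub on top; stands in the collar with 1.2 mm clearance, so may lean. Origin: centre of the lower end; z along the tube. Starts with its lower end 33 mm above the collar's floor, 60 mm of tube above the rim, yaw within 0.7 rad of the stand's. Red button on its own -x side, 57 mm up: at window height when the column is on the floor.
- button (a joint): Travel of the red spring button into the column (m): 0 = out, 0.006 = flush with the tube, 0.0065 = stop. Spring: 3 N when out, 5 N when flush. Held in by the collar wall it reads about 0.0035 to 0.006; near 0 inside the collar means it has popped out through the window (possible once it faces the window within about 0.12 rad); it then catches on the window's edges if turned further.
- button_face (a point): Centre of the button's outer face: a square-edged block 9 wide, 14 high, standing 6 mm out of the tube. Its flat underside rests on the rim at the start, so pushing alone fails: squeeze its upper half flush (one finger on it, one behind the tube) while its lower part goes below the rim. With 3 mm or more inside, the collar keeps it in; the column can then be gripped higher and pushed down.
- onion: Red onion, 64x67x71 mm, bystander.
- spice: Glass spice jar with dark lid, 41 mm across, 105 mm high, bystander.
- timer: White kitchen timer, 62 mm across, 51 mm high, bystander.

How it is judged:
On the way:
1. the button is squeezed in and its lower part has slipped inside the collar (value of joint button above 0.0035 m and z of button_face in the frame of stand below 0.1015 m), for 0.1 s.
At the end, for the whole second after the job is handed in: The column stands fully down in the collar (lower end within 2.5 mm of its floor and 4 mm of the collar's axis, upright within 0.08 rad, at rest) and the button is out (travel under 1.5 mm), which is possible there only through the window (horizontal distance between column and stand below 0.004 m and value of joint button below 0.0015 m and z of column in the frame of stand below 0.0165 m and angle between column's own z axis and vertical below 0.08 rad and linear speed of column below 0.01 m/s); the robot touches nothing.
It fails at once if the stand is forced: something presses on it with more than 30 N (contact force between stand and anything else above 30 N).
It fails at once if the onion, spice jar or timer is moved by more than 20 mm (distance of any of onion, spice, timer from where it was at the start of the episode above 0.02 m).
It also fails if it takes over 48 s, if anything falls off the work surface, if the arm or the gripper's body presses on something with over 40 N, if the wrist force passes 120 N, or if a joint passes its speed limit or range.

ROBOT

A 6-joint arm with a two-finger parallel gripper is mounted at the origin on a cart in front of the work surface, level with it; the furniture and walls round the work are solid. World frame = base frame: x ahead of the robot, y to its left, z up, the work surface at z = 0. Lengths are in m, angles in rad, forces in N, time in s.
With the tool pointing down it reaches from about 0.325 to 0.85 m from the base axis. Payload 4.4 kg.
Tool frame: the origin (TCP) lies at the very end of the fingers, on their centre line; the grasp point (between the pads) lies 19 mm behind it; z points along the fingers, y is the direction in which the jaws open and shut (so a half turn about z gives the same grasp; the last joint's range is limited). The gripper opens to 94 mm and grips with 3 to 60 N. Pads are 16 mm wide; open, the fingers measure 119 mm over their backs; the gripper's body (75 mm by 177 mm) begins 78 mm behind the grasp point.
Start: joints at [-1.452, 0.207, 1.542, -0, 1.393, -0.15], TCP at [0.153, -0.554, 0.205] pointing down, gripper open.
Joint ranges: [-2.73, 2.73], [-0.86, 2.22], [0.23, 2.46], [-1.11, 4.25], [0.08, 2.63], [-2.82, 2.82]. Speed limits (rad/s): [2.79, 2.79, 3.14, 3.14, 3.14, 3.14].

INTERFACE

Orientations are given as a unit quaternion [w, x, y, z].
In Python, from workcell import manip gives the robot as it stands. The module is installed in compiled form; this text tells all that it offers.
- The arm moves only by the shell command python3 -m jog 'ROWS' [FORCE]. ROWS is JSON, a list of rows, each an object of numbers: "hand": the gripper command: -1 is shut, 1 is fully open, values between are in proportion; "x", "y", "z": the shift along the world's x, y, z in m; "rx", "ry", "rz": the turn, a rotation vector about the world's x, y, z in degrees. A call has exactly 5 rows; each row shifts and turns the commanded pose from where the row before left it; what a row does not reach is not made up. A row lasts 1/8 s, in which the tool goes at most 62.5 mm and 10.7 degrees, less where a joint would pass 70% of its speed; a pose out of reach is approached as far as the arm can. A call with a gripper value outside its range is refused whole. The fingers move at their own pace and stop on an object; FORCE is the grip in N (left out, the last holds). Time passes only in rows, so rows that do not move let the fingers close, or fill a call up. It gives the time, the measured TCP pose, the force and the opening at its end, in the units of the state.
- manip.read_state(): the state, without advancing time (a new reading comes with each control period).
- manip.grab_frame(name): name is "scene" or "top" or "wrist"; returns a dict with "pixels" (384x512x3 uint8, blue, green, red), "camera_matrix" (3x3 intrinsics, pixels), "k1" (the pictures are not rectified: a ray, as slopes to the right and down, at radius r is drawn at 1 + k1 r^2 times it, then the intrinsics apply), "R" (3x3) and "t" (3): a world point X has camera coordinates R X + t. Camera axes: x right, y down, z forward; pixel columns grow to the right and rows downward; lengths in m; the calibration is good to about 2 mm. A picture is of the moment at which its call begins. There is no depth.
- manip.finish_job(): hands the job in, once; it reports no verdict.
Trained networks look in the newest picture that a camera, given by its name, has taken for a name from the list of things; names that differ only in an ending like _2 or _b are one class to them, and where a whole thing is asked for, a point or a joint stands for the part that bears it (a point fixed in the world has none). Each returns a list of dicts, best first, with "score" (0 to 1); they miss things now and then, are a little off and sometimes report something else, mostly with a low value. They report only what shows in the picture. A call takes as long as a camera call.
- manip.find_in(camera, query): "bbox" ([left, top, right, bottom] in pixels, round what is visible of it).
- manip.trace(camera, query): "mask" (384x512 bool, what is visible of it) and "bbox" ([left, top, right, bottom] in pixels, round what is visible of it).
- manip.place_of(camera, query): "location" ([column, row] in pixels: a listed point, or the origin of a listed thing).
The state is a dict: "t": time; "joints": joint angles; "qd": joint speeds; "joint_torque": joint torques, N m; "tool_pos": TCP position; "eef_rot": TCP orientation; "wrist_force": force on the tool from outside, world axes, zero at the start; "ft_torque": the same for the moment, N m; "opening": finger opening in m.
Only numpy, scipy, OpenCV 4.12 (cv2) and the standard library are available. Lean on these libraries where they do the work, as an engineer would, in place of code of your own. Each camera call takes 0.05 s, during which the arm holds its last target.

## Working session

There is one attempt and no reset: what is moved stays moved. The work goes in short steps, Python scripts to look and compute and a shell command to move; the robot and the scene stay as the last step left them, time stands still between calls to the robot, and variables do not carry over. Pictures are saved under pics/ and viewed, and the job is handed in when it is done.

```bash
mkdir -p pics
cat > h.py <<'E'
import numpy as np, cv2
from workcell import manip
def ray(f,px):
    K=np.array(f["camera_matrix"]);R=np.array(f["R"]);t=np.array(f["t"]);k=f["k1"]
    d=np.array([(px[0]-K[0,2])/K[0,0],(px[1]-K[1,2])/K[1,1]]);u=d.copy()
    for _ in range(30): u=d/(1+k*(u@u))
    v=R.T@np.array([u[0],u[1],1]); return -R.T@t, v/np.linalg.norm(v)
def proj(f,X):
    K=np.array(f["camera_matrix"]);R=np.array(f["R"]);t=np.array(f["t"]);k=f["k1"]
    c=R@np.array(X)+t;u=c[:2]/c[2];u=u*(1+k*(u@u));return np.array([K[0,0]*u[0]+K[0,2],K[1,1]*u[1]+K[1,2]])
def onz(f,px,z):
    o,v=ray(f,px);return o+v*(z-o[2])/v[2]
def tri(l):
    A=np.zeros((3,3));b=np.zeros(3)
    for f,p in l:
        o,v=ray(f,p);P=np.eye(3)-np.outer(v,v);A+=P;b+=P@o
    return np.linalg.solve(A,b)
def save(f,n): cv2.imwrite("pics/"+n+".png",f["pixels"])
E
python3 - <<'E'
from h import *
s=manip.read_state();print({k:np.round(v,3) for k,v in s.items()})
F={}
for c in ["scene","top","wrist"]:
    F[c]=f=manip.grab_frame(c);save(f,c+"0")
    print(c,"cam at",-np.array(f["R"]).T@np.array(f["t"]), f["camera_matrix"][0][0])
    for q in ["stand","column","button_face","onion","spice","timer"]:
        r=manip.place_of(c,q)[:1]; b=manip.find_in(c,q)[:1]
        print(q,[(np.round(a["location"],1),round(a["score"],2)) for a in r],[(np.round(a["bbox"]),round(a["score"],2)) for a in b])
E
```

```text
{'t': np.float64(0.0), 'joints': array([-1.452,  0.207,  1.543,  0.   ,  1.393, -0.151]), 'qd': array([ 0.001, -0.003,  0.002,  0.001,  0.   ,  0.001]), 'joint_torque': array([-1.0000e-03, -3.7088e+01, -2.8142e+01,  7.0000e-02,  3.6000e-02,
       -0.0000e+00]), 'tool_pos': array([ 0.153, -0.553,  0.204]), 'eef_rot': array([-0.001,  0.991,  0.134,  0.   ]), 'wrist_force': array([-1.203, -0.54 , -0.115]), 'ft_torque': array([0.054, 0.011, 0.002]), 'opening': np.float64(0.094)}
scene cam at [ 0.56751236 -0.78726675  0.88516307] 353.9089932927481
stand [(array([244.9, 236.9]), 0.63)] [(array([220., 217., 261., 253.]), 0.61)]
column [(array([240.2, 225.6]), 0.58)] [(array([238., 200., 244., 219.]), 0.48)]
button_face [] [(array([296., 217., 315., 244.]), 0.16)]
onion [(array([223.8, 163.1]), 0.54)] [(array([218., 147., 235., 160.]), 0.7)]
spice [(array([302.5, 242.6]), 0.63)] [(array([296., 218., 316., 245.]), 0.63)]
timer [(array([310.6, 284.9]), 0.75)] [(array([297., 270., 323., 297.]), 0.72)]
top cam at [ 0.32641412 -0.07624729  1.25712234] 446.0705849363036
stand [(array([283.4, 211.4]), 0.71)] [(array([260., 184., 309., 236.]), 0.85)]
column [(array([286. , 211.3]), 0.55)] [(array([281., 199., 297., 219.]), 0.55)]
button_face [] []
onion [(array([161.6, 250. ]), 0.69)] [(array([148., 240., 169., 263.]), 0.85)]
spice [(array([282.4, 148.2]), 0.84)] [(array([278., 133., 295., 150.]), 0.86)]
timer [(array([336.3, 139.9]), 0.82)] [(array([326., 126., 351., 148.]), 0.65)]
wrist cam at [ 0.22655726 -0.53464636  0.38468202] 330.3736979812004
stand [] []
column [] []
button_face [] []
onion [] []
spice [] []
timer [] []
```

View images.

Run:
```python
import cv2
a=cv2.imread("pics/scene0.png");b=cv2.imread("pics/top0.png")
cv2.imwrite("pics/sc_crop.png",cv2.resize(a[140:310,190:340],None,fx=4,fy=3.5,interpolation=2))
cv2.imwrite("pics/sc_crop2.png",cv2.resize(a[190:260,210:270],None,fx=8,fy=8,interpolation=2))
cv2.imwrite("pics/top_crop.png",cv2.resize(b[110:280,130:360],None,fx=3.4,fy=3.4,interpolation=2))
```

```text
(no output)
```

View pics/scene0.png

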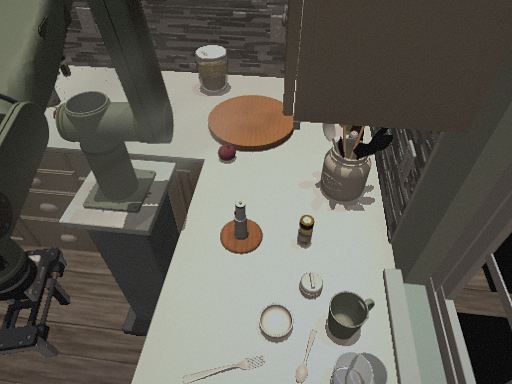

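View pics/sc_crop2.png

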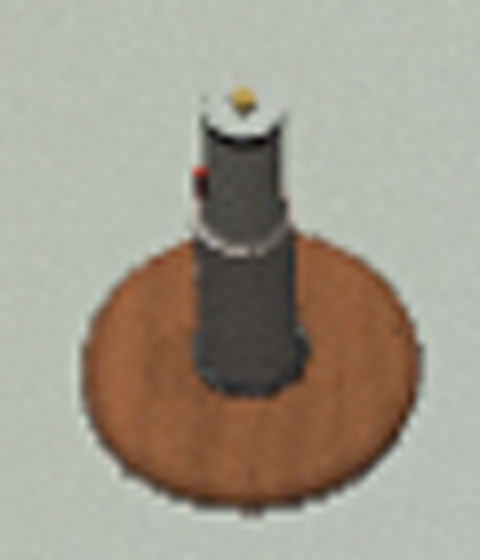

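View pics/top_crop.png

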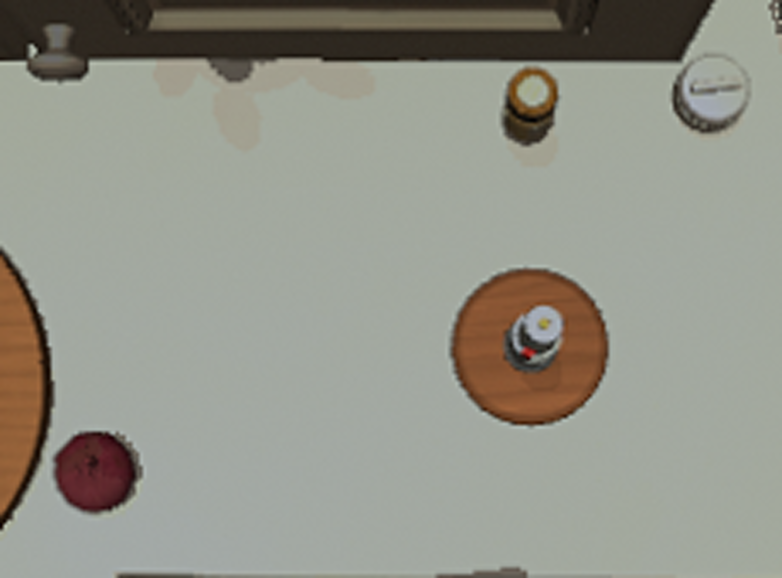

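Run:
```python
from h import *
a=manip.grab_frame("scene");b=manip.grab_frame("top")
print("stand",onz(b,(283.4,211.4),0),onz(a,(244.9,236.9),0),tri([(a,(244.9,236.9)),(b,(283.4,211.4))]))
for n,p,q in [("onion",(223.8,163.1),(161.6,250)),("spice",(302.5,242.6),(282.4,148.2)),("timer",(310.6,284.9),(336.3,139.9))]:
    print(n,onz(a,p,0),onz(b,q,0))
```

```text
stand [ 0.4428016  -0.14520758  0.        ] [ 4.56247152e-01 -1.51761859e-01 -1.11022302e-16] [ 0.44935838 -0.14442073 -0.01273731]
onion [0.33136156 0.17284308 0.        ] [0.33147362 0.19841909 0.        ]
spice [ 0.63240704 -0.1526168   0.        ] [ 0.62570777 -0.14307646  0.        ]
timer [ 0.65858494 -0.2916349   0.        ] [ 0.6513     -0.29979663  0.        ]
```

Run:
```python
from h import *
f=manip.grab_frame("wrist");R=np.array(f["R"]);print("wrist axes (rows x,y,z)\n",R.round(3))
a=manip.grab_frame("scene");b=manip.grab_frame("top")
for n,f in (("scene",a),("top",b)):
    p=f["pixels"].astype(int);m=(p[...,2]>120)&(p[...,1]<70)&(p[...,0]<70)
    lo=(190,260,210,270) if n=="scene" else (190,240,265,310)
    mm=np.zeros_like(m);mm[lo[0]:lo[1],lo[2]:lo[3]]=m[lo[0]:lo[1],lo[2]:lo[3]]
    ys,xs=np.nonzero(mm);print(n,"red",len(xs),xs.mean() if len(xs) else 0,ys.mean() if len(xs) else 0)
    # brown disc
    hsv=cv2.cvtColor(f["pixels"],cv2.COLOR_BGR2HSV)
    d=((hsv[...,0]<18)&(hsv[...,1]>100)).astype(np.uint8);z=np.zeros_like(d);z[lo[0]-15:lo[1]+5,lo[2]-10:lo[3]+5]=d[lo[0]-15:lo[1]+5,lo[2]-10:lo[3]+5]
    c=max(cv2.findContours(z,0,1)[0],key=cv2.contourArea)
    # rays of hull pts to z=.014, fit circle
    h=cv2.convexHull(c)[:,0].astype(float)
    P=np.array([onz(f,q,0.014)[:2] for q in h])
    s=np.linalg.lstsq(np.c_[2*P,np.ones(len(P))],(P**2).sum(1),rcond=None)[0]
    print("circle",s[:2],np.sqrt(s[2]+s[0]**2+s[1]**2))
    # brass stub
    y=((hsv[...,0]>20)&(hsv[...,0]<32)&(hsv[...,1]>110)).astype(np.uint8);z=np.zeros_like(y);z[lo[0]:lo[1],lo[2]:lo[3]]=y[lo[0]:lo[1],lo[2]:lo[3]]
    ys,xs=np.nonzero(z);print("brass",len(xs),xs.mean(),ys.mean(),onz(f,(xs.mean(),ys.mean()),.162))
```

```text
wrist axes (rows x,y,z)
 [[ 0.266 -0.964 -0.001]
 [-0.931 -0.258  0.258]
 [-0.249 -0.067 -0.966]]
scene red 1 235.0 211.0
circle [ 0.44530258 -0.15601916] 0.0634719719491626
brass 5 240.0 202.0 [ 0.44703811 -0.15373464  0.162     ]
top red 5 284.8 213.0
circle [ 0.44108911 -0.15021637] 0.06342588310065804
brass 4 289.5 204.5 [ 0.44495056 -0.15143325  0.162     ]
```

```bash
python3 -m jog '[{"x":0.0227,"y":0.0334,"rz":7.46,"z":0.004},{"x":0.0227,"y":0.0334,"rz":7.46,"z":0.004},{"x":0.0227,"y":0.0334,"rz":7.46,"z":0.004},{"x":0.0227,"y":0.0334,"rz":7.46,"z":0.004},{"x":0.0227,"y":0.0334,"rz":7.46}]'; python3 -m jog '[{"x":0.0227,"y":0.0334,"rz":7.46},{"x":0.0227,"y":0.0334,"rz":7.46},{"x":0.0227,"y":0.0334,"rz":7.46},{"x":0.0227,"y":0.0334,"rz":7.46},{"x":0.0227,"y":0.0334,"rz":7.46}]';python3 -m jog '[{"ry":-6},{"ry":-6},{"ry":-6},{"ry":-6},{"ry":-6}]'
python3 - <<'E'
from h import *
f=manip.grab_frame("wrist");save(f,"w1");print(manip.read_state()["tool_pos"],-np.array(f["R"]).T@np.array(f["t"]))
for q in ["stand","column","button_face"]:
    print(q,[(np.round(a["location"],1),round(a["score"],2)) for a in manip.place_of("wrist",q)[:1]])
E
```

```text
[ 0.15325006 -0.55419308  0.20543779] [ 0.22655716 -0.53464661  0.38468341]
stand []
column []
button_face []$[0]: bad value
$[0]: bad value
$[0]: bad value
```

View pics/w1.png

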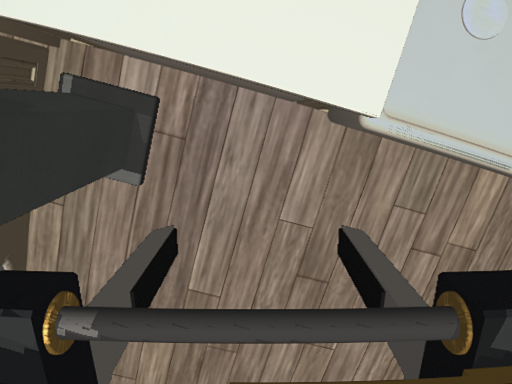

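```bash
python3 -m jog '[{"hand":1,"x":0.0227,"y":0.0334,"rz":7.46,"z":0.004},{"hand":1,"x":0.0227,"y":0.0334,"rz":7.46,"z":0.004},{"hand":1,"x":0.0227,"y":0.0334,"rz":7.46,"z":0.004},{"hand":1,"x":0.0227,"y":0.0334,"rz":7.46,"z":0.004},{"hand":1,"x":0.0227,"y":0.0334,"rz":7.46,"z":0}]'
```

```text
$[0]: bad value
```

```bash
python3 -m jog '[{"hand":1,"x":0.0227,"y":0.0334,"z":0.004,"rx":0,"ry":0,"rz":7.46},{"hand":1,"x":0.0227,"y":0.0334,"z":0.004,"rx":0,"ry":0,"rz":7.46},{"hand":1,"x":0.0227,"y":0.0334,"z":0.004,"rx":0,"ry":0,"rz":7.46},{"hand":1,"x":0.0227,"y":0.0334,"z":0.004,"rx":0,"ry":0,"rz":7.46},{"hand":1,"x":0.0227,"y":0.0334,"z":0,"rx":0,"ry":0,"rz":7.46}]'
```

```text
t: 3.02
tool_pos: [0.2675, -0.3864, 0.222]
eef_rot: [0.001, 0.895, 0.446, 0.0]
wrist_force: [0.3, 0.0, 0.0]
opening: 0.0934
```

```bash
python3 -m jog '[{"hand":1,"x":0.0227,"y":0.0334,"z":0,"rx":0,"ry":0,"rz":7.46},{"hand":1,"x":0.0227,"y":0.0334,"z":0,"rx":0,"ry":0,"rz":7.46},{"hand":1,"x":0.0227,"y":0.0334,"z":0,"rx":0,"ry":0,"rz":7.46},{"hand":1,"x":0.0227,"y":0.0334,"z":0,"rx":0,"ry":0,"rz":7.46},{"hand":1,"x":0.0227,"y":0.0334,"z":0,"rx":0,"ry":0,"rz":7.46}]'
python3 -m jog '[{"hand":1,"x":0,"y":0,"z":0,"rx":0,"ry":-6,"rz":0},{"hand":1,"x":0,"y":0,"z":0,"rx":0,"ry":-6,"rz":0},{"hand":1,"x":0,"y":0,"z":0,"rx":0,"ry":-6,"rz":0},{"hand":1,"x":0,"y":0,"z":0,"rx":0,"ry":-6,"rz":0},{"hand":1,"x":0,"y":0,"z":0,"rx":0,"ry":-6,"rz":0}]'
python3 - <<'E'
from h import *
f=manip.grab_frame("wrist");save(f,"w2");print(manip.read_state()["tool_pos"],-np.array(f["R"]).T@np.array(f["t"]))
for q in ["stand","column","button_face"]:
    print(q,[(np.round(a["location"],1),round(a["score"],2)) for a in manip.place_of("wrist",q)[:1]])
E
```

```text
t: 3.65
tool_pos: [0.3809, -0.2191, 0.2217]
eef_rot: [0.0, 0.705, 0.709, 0.0]
wrist_force: [0.5, -0.5, 0.5]
opening: 0.0939
t: 4.28
tool_pos: [0.3804, -0.2203, 0.222]
eef_rot: [0.185, 0.682, 0.683, 0.184]
wrist_force: [-0.1, -1.0, -0.3]
opening: 0.0942
[ 0.37856748 -0.21926889  0.21961128] [ 0.2912983  -0.14561082  0.37672885]
stand [(array([208.3, 111.7]), 0.58)]
column [(array([221.9, 110.6]), 0.72)]
button_face [(array([234.5, 101.2]), 0.67)]
```

View pics/w2.png

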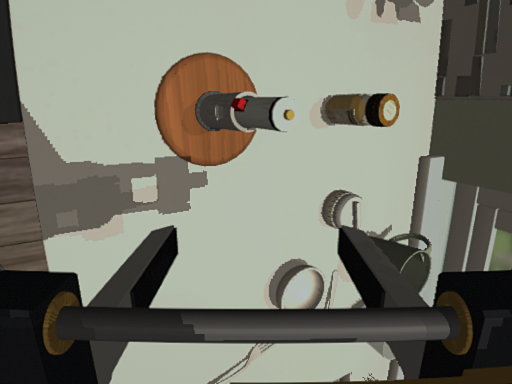

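Run:
```python
import cv2
a=cv2.imread("pics/w2.png")
cv2.imwrite("pics/w2c.png",cv2.resize(a[75:145,190:305],None,fx=6.9,fy=6.9,interpolation=2))
```

```text
(no output)
```

View pics/w2c.png

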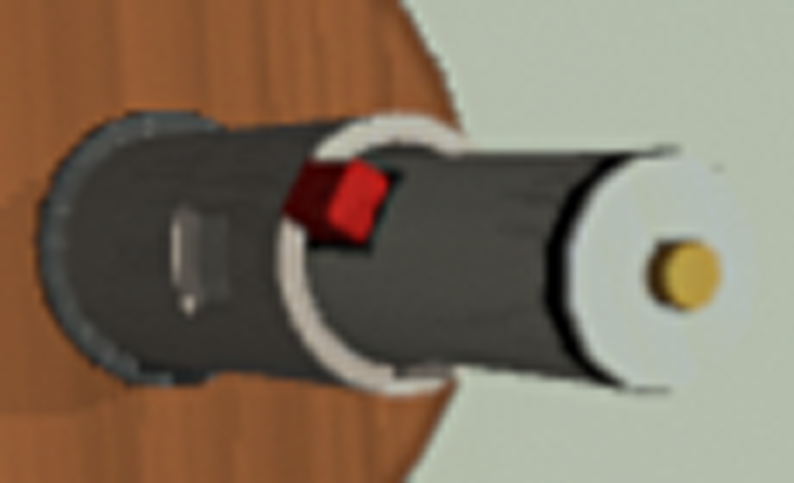

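```bash
cat > fit.py <<'E'
from h import *
from scipy.optimize import least_squares
def crop2(c): return np.array([190+c[0]/6.9-0.43,75+c[1]/6.9-0.43])
f=manip.grab_frame("wrist")
hsv=cv2.cvtColor(f["pixels"],cv2.COLOR_BGR2HSV)
z=((hsv[...,0]<18)&(hsv[...,1]>100)).astype(np.uint8); z[:40]=0;z[170:]=0;z[:,:140]=0;z[:,262:]=0
c=max(cv2.findContours(z,0,1)[0],key=cv2.contourArea)[:,0].astype(float)
P=np.array([onz(f,q,0.014)[:2] for q in c])
r=least_squares(lambda p:np.hypot(*(P-p).T)-.066,[.444,-.152],loss="soft_l1",f_scale=.001)
print("disc ctr",r.x,np.median(abs(r.fun)))
# rim points (outer edge)
rim=[crop2(q) for q in [(279,250),(292,190),(318,148),(350,122),(395,112),(300,320),(340,370),(400,393)]]
Q=np.array([onz(f,q,.097)[:2] for q in rim]);r2=least_squares(lambda p:np.hypot(*(Q-p).T)-.0187,r.x);print("rim ctr",r2.x,r2.fun.round(4))
S=r2.x
# window corners intersect with cylinder r=.0187 at z .062/.080
def cyl(q,rad,z): 
    p=onz(f,q,z)[:2]-S;return p,np.hypot(*p)
for n,q,zz in [("b+y",(180,207),.062),("b-y",(190,312),.062),("t+y",(228,213),.080),("t-y",(228,302),.080)]:
    p,rr=cyl(crop2(q),.0187,zz);print(n,p.round(4),rr.round(4),"phi",np.arctan2(p[1],-p[0]))
# column top: stub centre at z=.162, tube top ellipse centre
print("stub",onz(f,crop2((690,272)),.162))
tube=[crop2(q) for q in [(566,272),(575,205),(600,168),(660,152),(590,340),(640,385)]]
T=np.array([onz(f,q,.157)[:2] for q in tube]);r3=least_squares(lambda p:np.hypot(*(T-p).T)-.014,r.x);print("tube top",r3.x,r3.fun.round(4))
def btn(C,phi,rad=.020):
    n=np.array([-np.cos(phi),np.sin(phi)]);t=np.array([np.sin(phi),np.cos(phi)])
    out=[]
    for zz in (.097,.111):
        for w in (-.0045,.0045):
            out.append(np.r_[C+n*rad+t*w,zz])
    return out
for phi in (-.2,0,.2,.4,.6):
    print(phi,[((proj(f,X)+.43-[190,75])*6.9).round().tolist() for X in btn((S*.6+r3.x*.4),phi)])
E
python3 fit.py
```

```text
disc ctr [ 0.44301469 -0.14972307] 0.004685873256737621
rim ctr [ 0.44312874 -0.14906976] [ 0.0003  0.0001  0.0001  0.0001 -0.0003 -0.0004 -0.0001  0.0002]
b+y [-0.0181  0.0063] 0.0191 phi 0.33539479940115624
b-y [-0.017  -0.0086] 0.019 phi -0.4715684380743266
t+y [-0.0186  0.0053] 0.0193 phi 0.27813049103740195
t-y [-0.0189 -0.0067] 0.0201 phi -0.3426695226743262
stub [ 0.44425178 -0.15071445  0.162     ]
tube top [ 0.44489545 -0.15021954] [-0.      0.0005  0.0005 -0.0012 -0.0007 -0.0002]
-0.2 [[287.0, 321.0], [273.0, 253.0], [334.0, 325.0], [321.0, 254.0]]
0 [[278.0, 292.0], [276.0, 222.0], [325.0, 294.0], [324.0, 221.0]]
0.2 [[274.0, 260.0], [285.0, 191.0], [321.0, 261.0], [332.0, 190.0]]
0.4 [[275.0, 228.0], [298.0, 164.0], [323.0, 228.0], [346.0, 161.0]]
0.6 [[282.0, 198.0], [316.0, 140.0], [330.0, 196.0], [365.0, 136.0]]
```

```bash
python3 -m jog '[{"hand":1,"x":0.0127,"y":0.0141,"z":0,"rx":0,"ry":6,"rz":0},{"hand":1,"x":0.0127,"y":0.0141,"z":0,"rx":0,"ry":6,"rz":0},{"hand":1,"x":0.0127,"y":0.0141,"z":0,"rx":0,"ry":6,"rz":0},{"hand":1,"x":0.0127,"y":0.0141,"z":0,"rx":0,"ry":6,"rz":0},{"hand":1,"x":0.0127,"y":0.0141,"z":0,"rx":0,"ry":6,"rz":0}]'
python3 -m jog '[{"hand":1,"x":0,"y":0,"z":-0.01,"rx":0,"ry":0,"rz":-6.9},{"hand":1,"x":0,"y":0,"z":-0.01,"rx":0,"ry":0,"rz":-6.9},{"hand":1,"x":0,"y":0,"z":-0.01,"rx":0,"ry":0,"rz":-6.9},{"hand":1,"x":0,"y":0,"z":-0.01,"rx":0,"ry":0,"rz":-6.8},{"hand":1,"x":0,"y":0,"z":0,"rx":0,"ry":0,"rz":0}]'
python3 - <<'E'
from h import *
L=[]
for i in range(4):
    f=manip.grab_frame("wrist");s=manip.read_state();L.append(np.r_[s["tool_pos"],s["eef_rot"],s["wrist_force"]])
save(f,"w3");L=np.array(L);print(L.mean(0).round(4),L.std(0).round(4)); print(s["joints"])
cv2.imwrite("pics/w3b.png",cv2.resize(f["pixels"],None,fx=1.55,fy=1.55))
E
```

```text
t: 5.15
tool_pos: [0.4461, -0.1489, 0.2225]
eef_rot: [0.0, 0.706, 0.708, -0.002]
wrist_force: [0.2, -0.5, -0.2]
opening: 0.0939
t: 5.78
tool_pos: [0.4444, -0.149, 0.181]
eef_rot: [-0.0, 0.854, 0.521, -0.001]
wrist_force: [0.3, 0.6, -0.1]
opening: 0.0938
[ 4.447e-01 -1.495e-01  1.819e-01  4.000e-04  8.539e-01  5.204e-01
  0.000e+00  3.248e-01 -4.705e-01  2.403e-01] [1.000e-04 2.000e-04 2.000e-04 2.000e-04 2.000e-04 3.000e-04 2.000e-04
 1.960e-01 3.669e-01 3.804e-01]
[-5.09477673e-01 -1.20031433e-03  1.81970968e+00 -2.60282073e-04
  1.32176276e+00 -3.23153882e-02]
```

View pics/w3b.png

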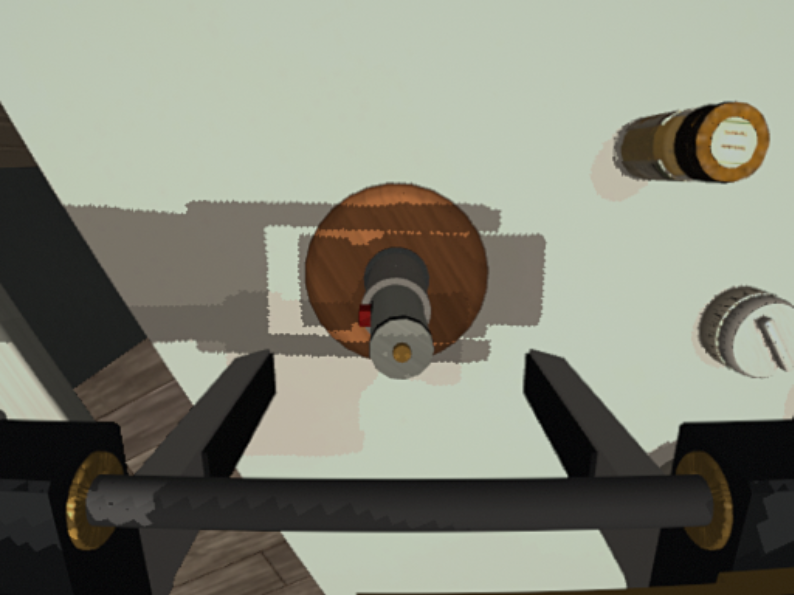

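```bash
python3 -m jog '[{"hand":1,"x":-0.0008,"y":0.0003,"z":-0.02,"rx":0,"ry":0,"rz":0},{"hand":1,"x":0,"y":0,"z":-0.02,"rx":0,"ry":0,"rz":0},{"hand":1,"x":0,"y":0,"z":-0.02,"rx":0,"ry":0,"rz":0},{"hand":1,"x":0,"y":0,"z":-0.017,"rx":0,"ry":0,"rz":0},{"hand":0.2,"x":0,"y":0,"z":0,"rx":0,"ry":0,"rz":0}]' 15
python3 -m jog '[{"hand":0,"x":0,"y":0,"z":0,"rx":0,"ry":0,"rz":0},{"hand":-0.1,"x":0,"y":0,"z":0,"rx":0,"ry":0,"rz":0},{"hand":-0.1,"x":0,"y":0,"z":0,"rx":0,"ry":0,"rz":0},{"hand":-0.1,"x":0,"y":0,"z":0,"rx":0,"ry":0,"rz":0},{"hand":-0.1,"x":0,"y":0,"z":0,"rx":0,"ry":0,"rz":0}]' 15
python3 - <<'E'
from h import *
L=[]
for i in range(3):
    f=manip.grab_frame("wrist");s=manip.read_state();L.append(np.r_[s["tool_pos"],s["wrist_force"]])
print(np.mean(L,0).round(4))
cv2.imwrite("pics/w4.png",cv2.resize(f["pixels"],None,fx=1.55,fy=1.55))
E
```

```text
t: 6.6
tool_pos: [0.4422, -0.149, 0.1037]
eef_rot: [-0.001, 0.855, 0.519, -0.001]
wrist_force: [0.5, -0.2, -0.9]
opening: 0.0872
t: 7.22
tool_pos: [0.443, -0.1494, 0.1046]
eef_rot: [0.0, 0.855, 0.519, 0.0]
wrist_force: [0.2, 0.3, 0.8]
opening: 0.0426
[ 0.4429 -0.1494  0.1045 -0.7189  0.3608  0.2231]
```

View pics/w4.png

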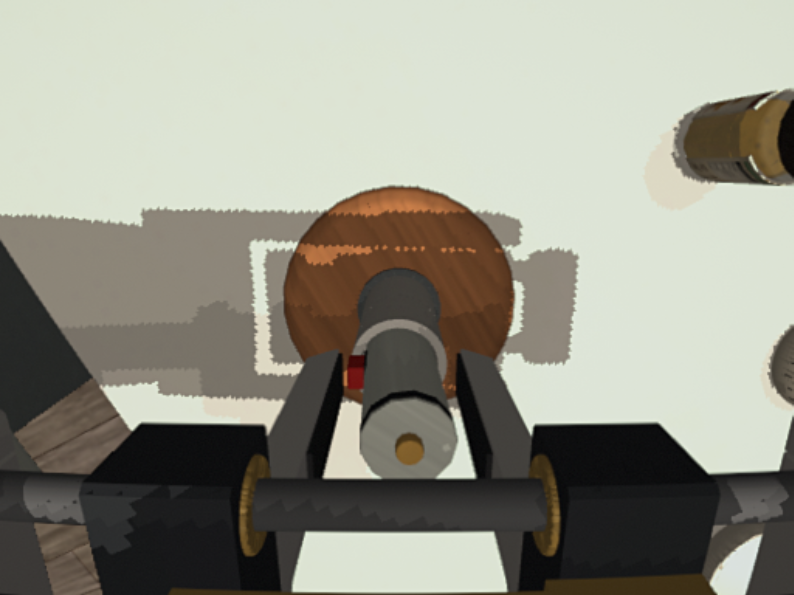

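```bash
python3 -m jog '[{"hand":-0.25,"x":0,"y":0,"z":0,"rx":0,"ry":0,"rz":0},{"hand":-0.5,"x":0,"y":0,"z":0,"rx":0,"ry":0,"rz":0},{"hand":-0.5,"x":0,"y":0,"z":0,"rx":0,"ry":0,"rz":0},{"hand":-0.5,"x":0,"y":0,"z":0,"rx":0,"ry":0,"rz":0},{"hand":-0.5,"x":0,"y":0,"z":0,"rx":0,"ry":0,"rz":0}]' 15
python3 - <<'E'
from h import *
L=[]
for i in range(3):
    f=manip.grab_frame("wrist");s=manip.read_state();L.append(np.r_[s["tool_pos"],s["wrist_force"],s["opening"]])
print(np.array(L).round(4))
cv2.imwrite("pics/w5.png",cv2.resize(f["pixels"],None,fx=1.55,fy=1.55))
E
```

```text
t: 8.0
tool_pos: [0.443, -0.1494, 0.1043]
eef_rot: [-0.0, 0.855, 0.519, 0.0]
wrist_force: [-0.7, -0.1, -1.5]
opening: 0.0278
[[ 0.443  -0.1494  0.1044  0.3549  1.0756 -1.2688  0.0277]
 [ 0.443  -0.1494  0.1044 -0.8122  0.1871 -1.2329  0.0279]
 [ 0.443  -0.1494  0.1044  0.0284  0.4636 -1.3928  0.0278]]
```

View pics/w5.png

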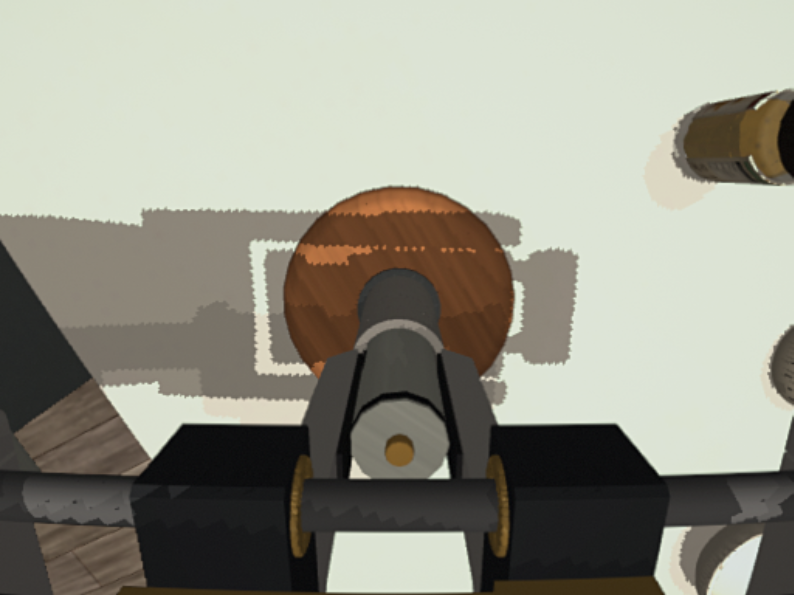

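```bash
python3 -m jog '[{"hand":-0.5,"x":0,"y":0,"z":-0.0015,"rx":0,"ry":0,"rz":0},{"hand":-0.5,"x":0,"y":0,"z":-0.0015,"rx":0,"ry":0,"rz":0},{"hand":-0.5,"x":0,"y":0,"z":-0.001,"rx":0,"ry":0,"rz":0},{"hand":-0.5,"x":0,"y":0,"z":-0.001,"rx":0,"ry":0,"rz":0},{"hand":-0.5,"x":0,"y":0,"z":0,"rx":0,"ry":0,"rz":0}]' 15
python3 - <<'E'
from h import *
L=[]
for i in range(3):
    f=manip.grab_frame("wrist");s=manip.read_state();L.append(np.r_[s["tool_pos"],s["wrist_force"],s["opening"]])
print(np.array(L).round(4))
cv2.imwrite("pics/w6.png",cv2.resize(f["pixels"],None,fx=1.55,fy=1.55))
E
```

```text
t: 8.78
tool_pos: [0.4429, -0.1494, 0.0993]
eef_rot: [-0.0, 0.855, 0.519, -0.0]
wrist_force: [-0.4, 0.3, -1.6]
opening: 0.0276
[[ 0.4429 -0.1494  0.0994 -0.4991 -0.3366 -1.6174  0.0278]
 [ 0.443  -0.1494  0.0995 -0.3115  0.474  -1.8582  0.0282]
 [ 0.443  -0.1494  0.0995 -0.0263 -0.5115 -1.0509  0.0274]]
```

View pics/w6.png

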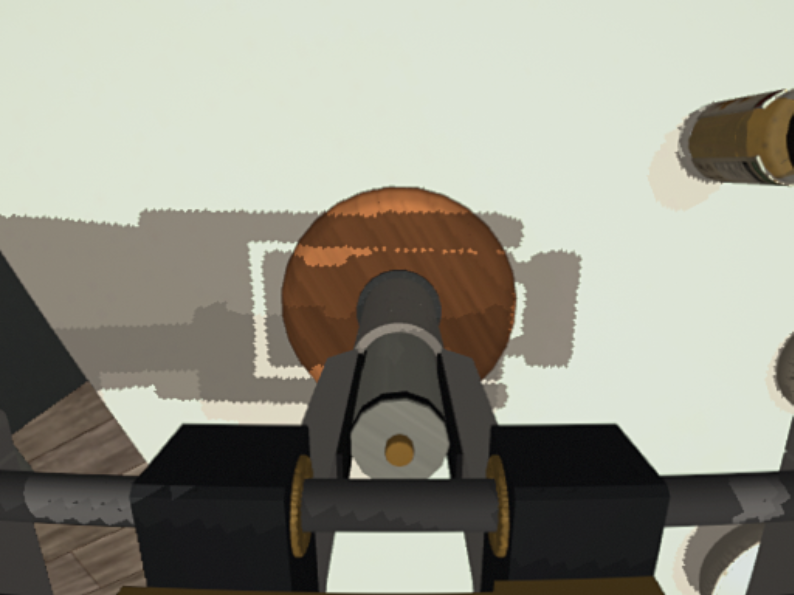

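```bash
python3 -m jog '[{"hand":-0.3,"x":0,"y":0,"z":0,"rx":0,"ry":0,"rz":0},{"hand":-0.15,"x":0,"y":0,"z":0,"rx":0,"ry":0,"rz":0},{"hand":0.1,"x":0,"y":0,"z":0,"rx":0,"ry":0,"rz":0},{"hand":0.1,"x":0,"y":0,"z":0.015,"rx":0,"ry":0,"rz":0},{"hand":0.1,"x":0,"y":0,"z":0.015,"rx":0,"ry":0,"rz":0}]' 15
python3 - <<'E'
from h import *
f=manip.grab_frame("wrist");s=manip.read_state();print(np.r_[s["tool_pos"],s["wrist_force"],s["opening"]])
cv2.imwrite("pics/w7.png",cv2.resize(f["pixels"],None,fx=1.55,fy=1.55))
E
```

```text
t: 9.55
tool_pos: [0.4432, -0.1496, 0.1308]
eef_rot: [0.0, 0.855, 0.519, 0.0]
wrist_force: [-0.2, 0.0, 0.6]
opening: 0.0517
[ 0.44493232 -0.15045167  0.1331299   0.88262822  0.23051012  1.73355684
  0.05176466]
```

View pics/w7.png

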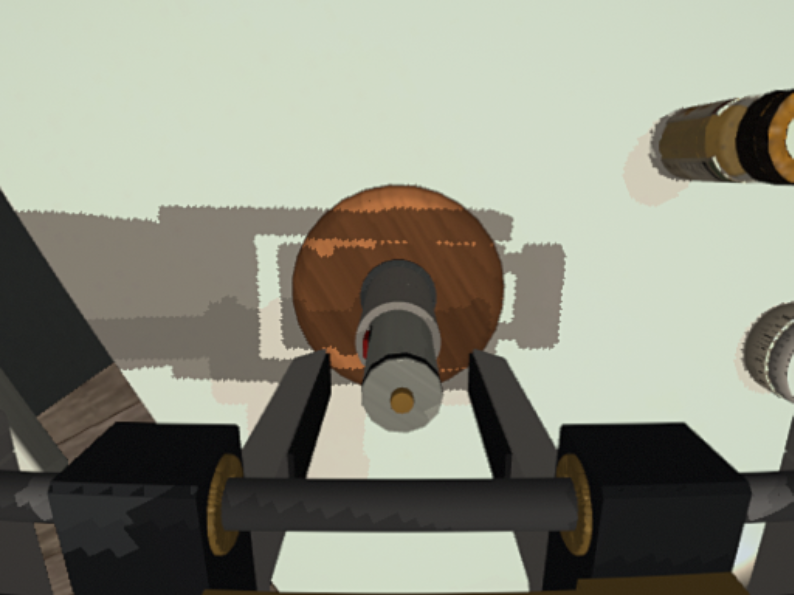

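```bash
python3 -m jog '[{"hand":-0.2,"x":0,"y":0,"z":0,"rx":0,"ry":0,"rz":0},{"hand":-0.5,"x":0,"y":0,"z":0,"rx":0,"ry":0,"rz":0},{"hand":-0.5,"x":0,"y":0,"z":0,"rx":0,"ry":0,"rz":0},{"hand":-0.5,"x":0,"y":0,"z":0,"rx":0,"ry":0,"rz":0},{"hand":-0.5,"x":0,"y":0,"z":0,"rx":0,"ry":0,"rz":0}]' 15
python3 -m jog '[{"hand":-0.5,"x":0,"y":0,"z":-0.003,"rx":0,"ry":0,"rz":0},{"hand":-0.5,"x":0,"y":0,"z":-0.003,"rx":0,"ry":0,"rz":0},{"hand":-0.5,"x":0,"y":0,"z":-0.003,"rx":0,"ry":0,"rz":0},{"hand":-0.5,"x":0,"y":0,"z":-0.003,"rx":0,"ry":0,"rz":0},{"hand":-0.5,"x":0,"y":0,"z":-0.003,"rx":0,"ry":0,"rz":0}]' 15
python3 - <<'E'
from h import *
f=manip.grab_frame("wrist");s=manip.read_state();print(np.r_[s["tool_pos"],s["wrist_force"],s["opening"]])
cv2.imwrite("pics/w8.png",cv2.resize(f["pixels"],None,fx=1.55,fy=1.55))
E
```

```text
t: 10.22
tool_pos: [0.4432, -0.1495, 0.1292]
eef_rot: [0.0, 0.855, 0.519, 0.0]
wrist_force: [2.0, -0.6, -3.3]
opening: 0.028
t: 10.85
tool_pos: [0.4432, -0.1496, 0.1144]
eef_rot: [0.0, 0.855, 0.519, 0.0]
wrist_force: [2.4, -1.3, 1.6]
opening: 0.0275
[ 0.44310339 -0.14947634  0.11394233  2.52916466 -0.98565942  0.51088481
  0.02768613]
```

View pics/w8.png

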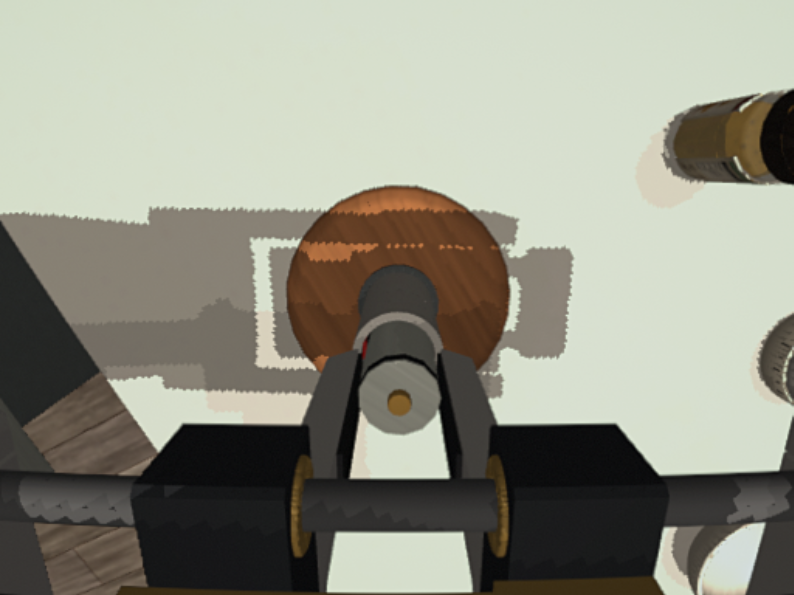

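```bash
python3 -m jog '[{"hand":-0.5,"x":0,"y":0,"z":-0.003,"rx":0,"ry":0,"rz":0},{"hand":-0.5,"x":0,"y":0,"z":-0.003,"rx":0,"ry":0,"rz":0},{"hand":-0.5,"x":0,"y":0,"z":-0.002,"rx":0,"ry":0,"rz":0},{"hand":-0.5,"x":0,"y":0,"z":-0.001,"rx":0,"ry":0,"rz":0},{"hand":-0.5,"x":0,"y":0,"z":-0.001,"rx":0,"ry":0,"rz":0}]' 15
python3 -m jog '[{"hand":-0.5,"x":0,"y":0,"z":-0.0006,"rx":0,"ry":0,"rz":0},{"hand":-0.5,"x":0,"y":0,"z":-0.0004,"rx":0,"ry":0,"rz":0},{"hand":-0.5,"x":0,"y":0,"z":-0.0004,"rx":0,"ry":0,"rz":0},{"hand":-0.5,"x":0,"y":0,"z":-0.0004,"rx":0,"ry":0,"rz":0},{"hand":-0.5,"x":0,"y":0,"z":0,"rx":0,"ry":0,"rz":0}]' 15
```

```text
t: 11.52
tool_pos: [0.4431, -0.1496, 0.1045]
eef_rot: [0.0, 0.855, 0.519, 0.0]
wrist_force: [2.8, -1.2, 2.2]
opening: 0.0277
t: 12.15
tool_pos: [0.443, -0.1495, 0.1026]
eef_rot: [0.0, 0.855, 0.519, 0.0]
wrist_force: [3.1, -2.8, 0.2]
opening: 0.0276
```

```bash
python3 -m jog '[{"hand":-0.5,"x":0,"y":0,"z":-0.0005,"rx":0,"ry":0,"rz":0},{"hand":-0.5,"x":0,"y":0,"z":-0.0004,"rx":0,"ry":0,"rz":0},{"hand":-0.5,"x":0,"y":0,"z":-0.0004,"rx":0,"ry":0,"rz":0},{"hand":-0.5,"x":0,"y":0,"z":-0.0003,"rx":0,"ry":0,"rz":0},{"hand":-0.5,"x":0,"y":0,"z":0,"rx":0,"ry":0,"rz":0}]' 15
python3 - <<'E'
from h import *
f=manip.grab_frame("wrist");s=manip.read_state();print(np.r_[s["tool_pos"],s["wrist_force"],s["opening"]])
cv2.imwrite("pics/w9.png",cv2.resize(f["pixels"],None,fx=1.55,fy=1.55))
E
```

```text
t: 12.78
tool_pos: [0.4431, -0.1495, 0.1012]
eef_rot: [0.0, 0.855, 0.519, 0.0]
wrist_force: [3.4, -1.9, 1.4]
opening: 0.0277
[ 0.44307265 -0.14945768  0.10118623  3.42264364 -1.72639659  1.12702937
  0.02788892]
```

View pics/w9.png

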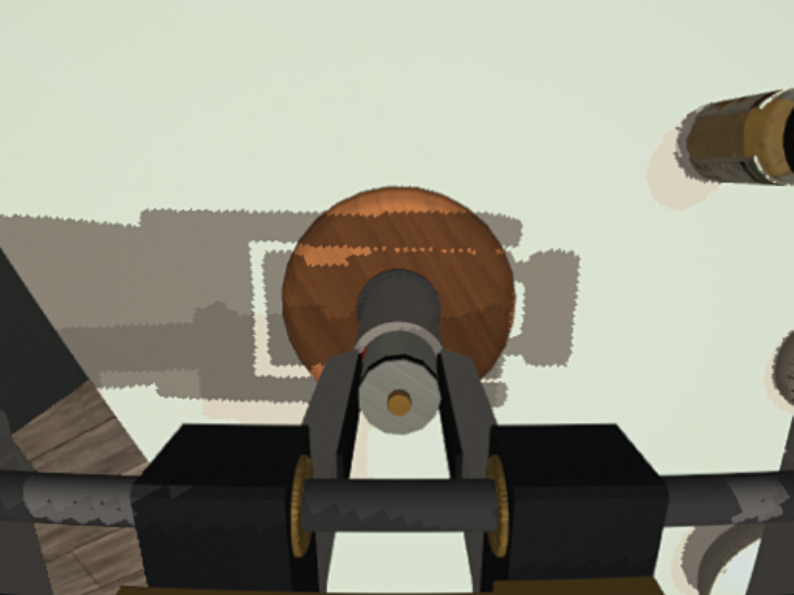

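Run:
```python
from h import *
f=manip.grab_frame("wrist")
S=np.array([.4431,-.1492])
for z in (.124,.127,.130): print(z, proj(f,np.r_[S,z])*1.55, proj(f,np.r_[S,z+.005])*1.55)
import math
g=cv2.resize(f["pixels"][215:290,215:300],None,fx=8,fy=8,interpolation=2);cv2.imwrite("pics/w9c.png",g)
```

```text
0.124 [395.24539436 399.24108147] [395.13342564 405.97077005]
0.127 [395.17896656 403.23323326] [395.06314541 410.19644684]
0.13 [395.11026582 407.36314318] [394.99039385 414.57202351]
```

View pics/w9c.png

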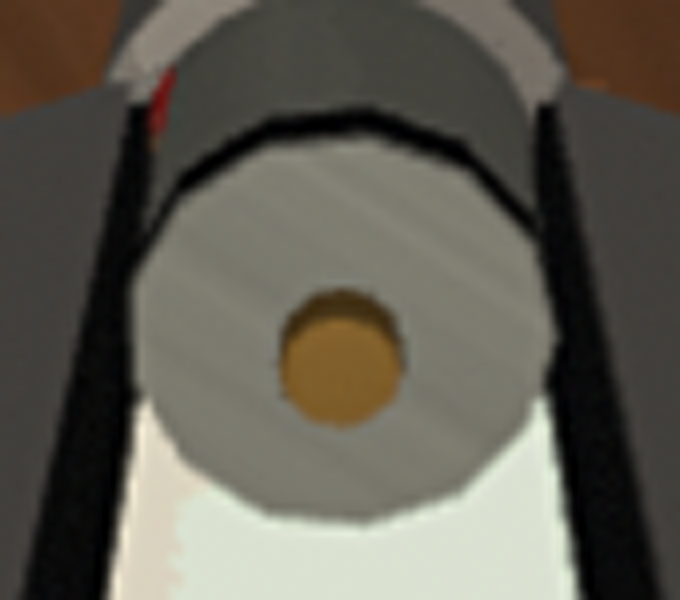

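```bash
python3 -m jog '[{"hand":-0.5,"x":0,"y":0,"z":-0.0004,"rx":0,"ry":0,"rz":0},{"hand":-0.5,"x":0,"y":0,"z":-0.0003,"rx":0,"ry":0,"rz":0},{"hand":-0.5,"x":0,"y":0,"z":-0.0003,"rx":0,"ry":0,"rz":0},{"hand":-0.5,"x":0,"y":0,"z":0,"rx":0,"ry":0,"rz":0},{"hand":-0.5,"x":0,"y":0,"z":0,"rx":0,"ry":0,"rz":0}]' 15
```

```text
t: 13.5
tool_pos: [0.4434, -0.1496, 0.1011]
eef_rot: [0.0, 0.855, 0.519, 0.0]
wrist_force: [2.1, -1.3, 8.0]
opening: 0.0276
```

```bash
python3 -m jog '[{"hand":-0.5,"x":0,"y":0,"z":0.0003,"rx":0,"ry":0,"rz":5},{"hand":-0.5,"x":0,"y":0,"z":0.0002,"rx":0,"ry":0,"rz":5},{"hand":-0.5,"x":0,"y":0,"z":0,"rx":0,"ry":0,"rz":5},{"hand":-0.5,"x":0,"y":0,"z":0,"rx":0,"ry":0,"rz":5},{"hand":-0.5,"x":0,"y":0,"z":0,"rx":0,"ry":0,"rz":0}]' 15
python3 - <<'E'
from h import *
f=manip.grab_frame("wrist");s=manip.read_state();print(np.r_[s["tool_pos"],s["wrist_force"],s["opening"]].round(4),np.round(s["ft_torque"],3))
E
python3 -m jog '[{"hand":-0.5,"x":0,"y":0,"z":0,"rx":0,"ry":0,"rz":2.5},{"hand":-0.5,"x":0,"y":0,"z":0,"rx":0,"ry":0,"rz":2.5},{"hand":-0.5,"x":0,"y":0,"z":0,"rx":0,"ry":0,"rz":2.5},{"hand":-0.5,"x":0,"y":0,"z":0,"rx":0,"ry":0,"rz":2.5},{"hand":-0.5,"x":0,"y":0,"z":0,"rx":0,"ry":0,"rz":0}]' 15
python3 - <<'E'
from h import *
f=manip.grab_frame("wrist");s=manip.read_state();print(np.r_[s["tool_pos"],s["wrist_force"],s["opening"]].round(4),np.round(s["ft_torque"],3))
g=manip.grab_frame("top")
cv2.imwrite("pics/wA.png",cv2.resize(f["pixels"][200:290,200:310],None,fx=6,fy=6,interpolation=2))
E
```

```text
t: 14.12
tool_pos: [0.4433, -0.1492, 0.1011]
eef_rot: [0.0, 0.751, 0.66, 0.0]
wrist_force: [2.9, -0.2, 5.3]
opening: 0.0279
[ 0.4433 -0.1492  0.1011  2.8596 -0.7821  4.7282  0.0279] [-0.155 -0.589  0.034]
t: 14.8
tool_pos: [0.4424, -0.1487, 0.1011]
eef_rot: [-0.001, 0.691, 0.723, 0.0]
wrist_force: [1.9, -0.2, 7.6]
opening: 0.0278
[ 0.4424 -0.1487  0.1011  0.8713  0.3116  7.9199  0.0277] [ 0.081 -0.19   0.045]
```

View pics/wA.png

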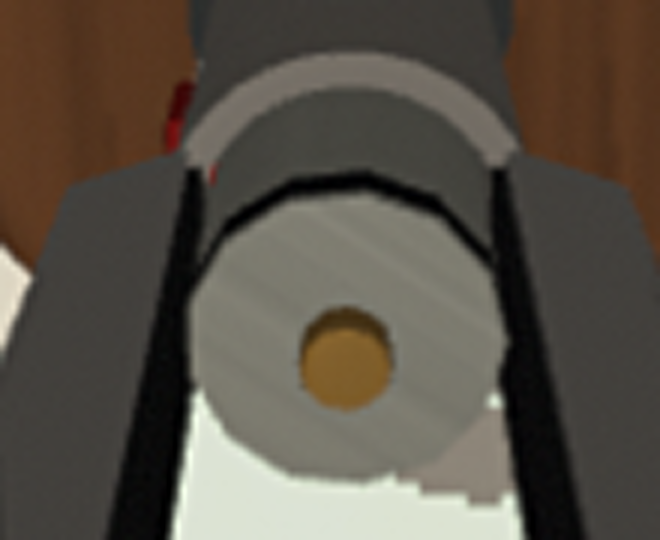

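The button shows outside the collar wall, at about (180,115) in the crop, so it has popped through the window. I'll release and retreat.

```bash
python3 -m jog '[{"hand":-0.3,"x":0,"y":0,"z":0,"rx":0,"ry":0,"rz":0},{"hand":0,"x":0,"y":0,"z":0,"rx":0,"ry":0,"rz":0},{"hand":0.5,"x":0,"y":0,"z":0,"rx":0,"ry":0,"rz":0},{"hand":0.5,"x":0,"y":0,"z":0.02,"rx":0,"ry":0,"rz":0},{"hand":0.5,"x":0,"y":0,"z":0.02,"rx":0,"ry":0,"rz":0}]' 15
python3 -m jog '[{"hand":0.6,"x":-0.01,"y":-0.012,"z":0.025,"rx":0,"ry":-6,"rz":0},{"hand":0.8,"x":-0.013,"y":-0.015,"z":0.03,"rx":0,"ry":-6,"rz":0},{"hand":1,"x":-0.013,"y":-0.015,"z":0.02,"rx":0,"ry":-6,"rz":0},{"hand":1,"x":-0.013,"y":-0.015,"z":0,"rx":0,"ry":-6,"rz":0},{"hand":1,"x":-0.013,"y":-0.013,"z":0,"rx":0,"ry":-6,"rz":0}]'
python3 - <<'E'
from h import *
f=manip.grab_frame("wrist");s=manip.read_state();print(s["t"],np.r_[s["tool_pos"],s["wrist_force"],s["opening"]].round(4))
save(f,"wB");print(manip.find_in("wrist","stand")[:1],proj(f,[.443,-.149,.1]))
c=proj(f,[.443,-.149,.08]).astype(int)
cv2.imwrite("pics/wBc.png",cv2.resize(f["pixels"][max(0,c[1]-45):c[1]+45,c[0]-60:c[0]+60],None,fx=6,fy=6,interpolation=2))
for z in (.124,.127): print(proj(f,[.4431,-.1492,z]),proj(f,[.4431,-.1492,z+.005]), c)
E
```

```text
t: 15.52
tool_pos: [0.442, -0.1489, 0.1402]
eef_rot: [-0.001, 0.691, 0.723, -0.0]
wrist_force: [1.2, -0.7, -0.3]
opening: 0.0686
t: 16.15
tool_pos: [0.3806, -0.2196, 0.216]
eef_rot: [0.189, 0.667, 0.698, 0.18]
wrist_force: [-0.9, 0.1, -0.4]
opening: 0.0938
16.2 [ 0.3772 -0.2209  0.2132 -0.4751 -0.6807 -0.9748  0.0936]
[{'bbox': [157.7, 50.6, 262.2, 165.8], 'score': 0.78}] [255.05107939 112.14561776]
[269.09330702 113.36229334] [272.25321892 113.58949315] [244 111]
[270.97800738 113.49766705] [274.19480839 113.72966166] [244 111]
```

View pics/wBc.png

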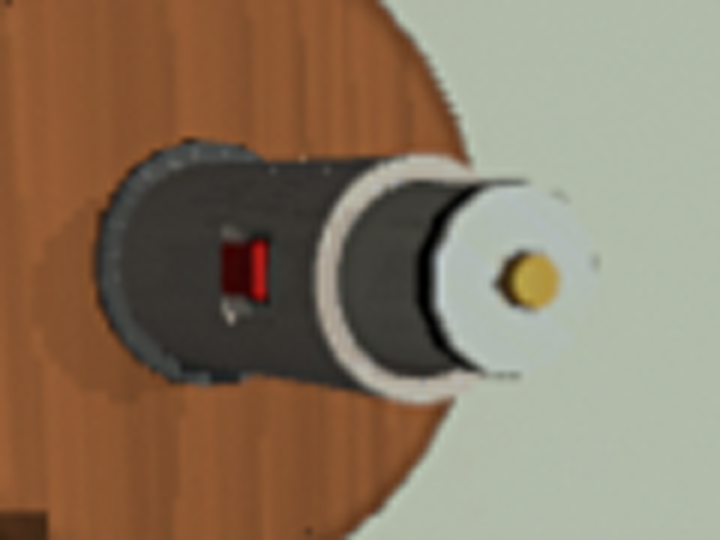

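Run:
```python
from h import *
f=manip.grab_frame("wrist")
for r in (.020,.0175,.015):
    print(r,[((proj(f,[.4431-r,-.1492,z])+.43-[184,66])*6).round() for z in (.064,.078)])
for c in ("top","scene"):
    g=manip.grab_frame(c)
    for q in ["onion","spice","timer"]:
        print(c,q,[np.round(a["location"],1) for a in manip.place_of(c,q)[:1]])
manip.finish_job()
```

```text
0.02 [array([235., 268.]), array([272., 270.])]
0.0175 [array([249., 268.]), array([286., 270.])]
0.015 [array([263., 269.]), array([301., 271.])]
top onion [array([161.7, 251.1])]
top spice []
top timer [array([336.9, 139.4])]
scene onion [array([223.6, 158.2])]
scene spice [array([302.6, 243.2])]
scene timer [array([310.3, 286.8])]
the job is handed in; nothing more can be done
```

I squeezed the red button flush with a 15 N grip and slid the column down 5 mm so the button slipped under the rim. I then gripped the column higher, pushed it to the floor of the collar, turned it about 30° until the button popped through the window, let go and backed the arm away. The job was handed in about 16 s into the 48 s allowed; no verdict is reported.

- **Column:** the floor showed as a gentle 8 N reading at the wrist. In the last picture the brass stub sat where it should with the column fully down.
- **Button:** in the last picture it stood out through the window, centred between its sides. The position of its outer face fitted a fully extended button; it appeared about 2 mm further out than predicted, which is within the camera calibration.
- **Forces:** the highest wrist reading I saw was about 8 N, against the 30 N limit on the stand. I read it at the end of each move, not continuously.
- **Bystanders:** I never went near the onion, spice jar or timer. Most network readings came back within about 2 px of the start. Two did not:
  - The scene camera placed the onion about 5 px off in rows. The top camera had it only about 1 px off, so I take this as detector noise.
  - The network missed the spice jar in the last top picture, but the scene camera found it unmoved.

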